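Set the spring stop on the dapping plate and hold the dapping block in its corner

TASK

Get the dapping block ready for the punch: pinch the spring stop clip open, take it along the low fence of the steel plate, and let it close on the fence again, astride it and centred on the scribed line. Then set the brass dapping block that stands in front of the punch case flat on the plate to the right of the stop and press it square into the corner, firmly against the fence and against the side of the stop's nose at once, without shifting the stop. Finish still holding the block pressed against both, and leave the other tools where they lie.

Things in the scene. Friction and masses are not known exactly. Their poses are not given: they have to be found in the camera images.
- dapping_plate: Fixed steel plate lying on the counter, 136 (x) x 250 (y) x 12 mm. Origin: centre of its underside; x points away from the robot towards the fence, y to the left along the fence, z up; turned by up to 0.2 rad. Its bed (top face, ground and slippery) is at z = 12 mm. A flush round striking pad, 55 mm across, marks where the block ends up.
- fence: Fixed steel fence along the plate's far edge, 250 mm long: upright strip 8 mm thick, 20 mm high above the bed (top 32 mm above the counter). Origin: mid thickness, mid length, at its foot, at plate x = +50 mm; axes as the plate's. Working face, towards the robot, at plate x = +46 mm. On the far side a screwed flange 4 mm high runs along the foot.
- stop_line (a point): Point on the fence's top, mid thickness, on the black scribed line (1.6 mm wide, running over top and both faces of the fence): plate x = +50, y = +55, z = 32 mm. Axes as the plate's. The set clip's origin belongs here.
- fence_foot (a point): Point at the foot of the fence's working face under the scribed line: plate x = +46, y = +55, z = 12 mm. Axes as the plate's. The dry fence face drags on the brass block (friction about 0.6) more than the oiled bed and stop face do (about 0.25).
- stop_clip: Loose dark steel spring clip like a big clothes peg, 105 g, at the start shut astride the fence, 75 to 145 mm right of the line. Origin: on the fence top, mid thickness, mid of its 24 mm width; x across the fence away from the robot, y left along it, z up. A seat rests on the fence's top, jaws reach 16 mm down both faces. Shut, it takes about 20 N or more to push it along the fence.
- clip_grip (a point): Point between the clip's two flat wings, 36 mm above its origin, a good TCP place to pinch them, one finger before and one behind. Wings: 24 mm wide (y), a V up to z = 49 mm over the origin, leaning out 0.25 rad when shut. Outer width at the top 36 mm shut, 24 mm fully open (wings parallel, hard stop). About 20 N a wing opens it. Axes as the clip's.
- clip_jaw (a joint): Angle of the clip's rear lever against its front one, rad, hinged 12 mm above the clip's origin: 0 shut on the fence, 0.5 fully open, when the jaw tips gape about 20 mm round the 8 mm fence; a spring closes it. Held open, the front half with the nose, and so the clip's frame, tips up by about 0.25 rad (nose up).
- stop_face (a point): Middle of the stop face: the flat right-hand side of the bright steel nose on the clip's front jaw. The nose spans clip x -36 to -10, y -25 to +12, z -17 to -2 mm (3 mm above the bed). Face centre at clip (-22, -25, -10) mm; smooth. A clip drawn up a few mm on the fence as it is let go still serves. Axes as the clip's.
- dapping_block: Loose brass dapping block, a 45 mm cube with round cups in its top, 0.61 to 0.83 kg, on the counter before the punch case, cups up. Origin: centre of its underside, z up, x and y square to its sides; any side may face the fence. Pinched across the fence, fingertips 25 mm above its underside pass over the fence. Home, its centre is 22.5 mm before the fence face, 47.5 mm right of the line.
- punch_big: Bystander: doming punch, steel rod 79 mm long and 15 mm thick, lying on the counter between the dapping block and the plate. Leave it.
- punch_small: Bystander: doming punch, steel rod 77 mm long and 9 mm thick, lying on the counter between the dapping block and the plate. Leave it.
- pliers_red: Bystander: pliers with red handles, 146 mm long, lying behind the plate. Leave them.
- bench_block: Bystander: flat hardened steel block 75 x 75 x 20 mm behind the plate. Leave it.

How it is judged (in metres and radians):
On the way:
1. the stop clip is shut on the fence, centred on the scribed line, and let go (y of stop_clip in the frame of stop_line between -0.006 and 0.006 m and z of stop_clip in the frame of stop_line between -0.004 and 0.008 m and x of stop_clip in the frame of stop_line between -0.004 and 0.004 m and value of joint clip_jaw below 0.06 rad and angle between the y axis of stop_clip and the y axis of dapping_plate, either way round below 0.07 rad and contact force between clip_jaw and fence above 5 N and contact force between the fingers and stop_clip below 0.1 N), for 0.2 s.
At the end, for the whole second after the job is handed in: Stop clip let go, shut astride the fence (seat at most 8 mm up from its top), square, within 6 mm of the line. Dapping block flat on the plate (2.5 mm), upright and square to the fence (0.05 rad), right of the stop, held by the fingers, pressing the fence and the stop with 2 to 40 N each (all of step 1 and contact force between dapping_block and fence between 2 and 40 N and contact force between dapping_block and stop_clip between 2 and 40 N and contact force between the fingers and dapping_block above 2 N and y of dapping_block in the frame of stop_line between -0.0575 and -0.0375 m and x of dapping_block in the frame of fence_foot between -0.0255 and -0.02 m and z of dapping_block in the frame of fence_foot between -0.002 and 0.0025 m and angle between dapping_block's own z axis and vertical below 0.05 rad and (angle between the x axis of dapping_block and the x axis of dapping_plate, either way round below 0.05 rad or angle between the y axis of dapping_block and the x axis of dapping_plate, either way round below 0.05 rad) and linear speed of dapping_block below 0.01 m/s); the arm keeps its last pose, push and grip.
It fails at once if another tool is pushed about (more than 20 mm) (distance of any of punch_big, punch_small, pliers_red, bench_block from where it was at the start of the episode above 0.02 m).
It fails at once if the dapping block is tipped over (angle between dapping_block's own z axis and vertical above 0.5 rad).
It also fails if it takes over 61 s, if anything falls off the work surface, if the arm or the gripper's body presses on something with over 40 N, if the wrist force passes 120 N, or if a joint passes its speed limit or range.

ROBOT

A 6-joint arm with a two-finger parallel gripper is mounted at the origin on a cart in front of the work surface, level with it; the furniture and walls round the work are solid. World frame = base frame: x ahead of the robot, y to its left, z up, the work surface at z = 0. Lengths are in mm, angles in degrees, forces in N, time in s.
With the tool pointing down it reaches from about 300 to 850 mm from the base axis. Payload 4.2 kg.
Tool frame: the origin (TCP) lies between the finger pads, 19 mm behind the fingertips; this is the grasp point; z points along the fingers, y is the line along which they close (so a half turn about z gives the same grasp; the last joint's range is limited). The gripper opens to 91 mm and grips with 3 to 60 N. Pads are 32 mm wide; open, the fingers measure 118 mm over their backs; the gripper's body (76 mm by 178 mm) begins 60 mm behind the grasp point.
Start: joints at [62.223, 18.312, 89.639, -0, 72.044, -1.146], TCP at [257.744, 514.013, 232.776] pointing down, gripper open.
Joint ranges: [-177.97, 177.97], [-48.28, 115.42], [12.27, 149.76], [-77.06, 257.06], [2.81, 150.46], [-146.56, 146.56]. Speed limits (degrees/s): [147.25, 147.25, 180, 180, 180, 180].

INTERFACE

Orientations are given as [roll, pitch, yaw] about the fixed x, y, z axes, in that order (R = Rz(yaw) Ry(pitch) Rx(roll)).
In Python, from workcell import * gives the robot as it stands.
- The arm moves only by the tool step_arm, never from a script. Its argument "steps" is a list of rows, each a list of 7 numbers: the turn, a rotation vector about the tool's x, y, z in degrees, then the shift along the tool's x, y, z in mm, then the opening, from 0 (shut) to 1 (fully open). In form: [[rx, ry, rz, x, y, z, hand], ...]. A call has exactly 8 rows; each row shifts and turns the commanded pose from where the row before left it, along the tool's axes as they then stand; what a row does not reach is not made up. A row lasts 1/8 s, in which the tool goes at most 62.5 mm and 10.7 degrees, less where a joint would pass 70% of its speed; a pose out of reach is approached as far as the arm can. A call is refused whole if a number of a shift passes 62.5 or a number of a turn 10.7, either way. A call with a gripper value outside its range is refused whole. The fingers move at their own pace and stop on an object; "force" is the grip in N (left out, the last holds). Time passes only in rows, so rows that do not move let the fingers close, or fill a call up. It gives the time, the measured TCP pose, the force, the opening and the grip force at its end, in the units of the state.
- state(): the state, without advancing time (a new reading comes with each control period).
- grab_frame(name): name is "scene" or "top"; returns a dict with "image" (480x640x3 uint8, blue, green, red), "fovy" (degrees; the focal length in pixels is half the picture's height over the tangent of half this angle, whatever the lens; pixels are square), "cx", "cy" (the principal point, pixels), "dist" ([k1, k2, p1, p2, k3] as OpenCV has them; the pictures are not rectified), "origin" and "rotation" of the camera in the world. Camera axes: x right, y down, z forward; pixel columns grow to the right and rows downward; lengths in mm; the calibration is good to about 2 mm. A picture is of the moment at which its call begins. There is no depth.
- job_done(): hands the job in; it is judged then, once.
The state is a dict: "time_s": time; "qpos": joint angles; "qvel": joint speeds; "effort": joint torques, N m; "ee_pos": TCP position; "ee_rot": TCP orientation; "force": force on the tool from outside, world axes, zero at the start; "torque": the same for the moment, N m; "gripper_width": finger opening in mm; "gripper_force": force on a finger pad.
Only numpy, scipy, OpenCV 4.12 (cv2) and the standard library are available. Lean on these libraries where they do the work, as an engineer would, in place of code of your own. Each camera call takes 0.05 s, during which the arm holds its last target. There are 200 camera calls.

## Working session

There is one attempt and no reset: what is moved stays moved. The work goes in short steps, Python scripts to look and compute and a tool call to move; the robot and the scene stay as the last step left them, time stands still between calls to the robot, and variables do not carry over. Pictures are saved under pics/ and viewed, at most 10 in all, crops included, and the job is handed in when it is done.

Besides the shell and the picture viewer there is one more tool, called after ">>>" as a command line: name --pt "numbers of a row" for each row, then --argument value for the rest. step_arm: Moves the arm, as the interface text tells. Its arguments: {"type":"object","properties":{"steps":{"type":"array","items":{"type":"array","items":{"type":"number"}}},"force":{"type":"number"}},"required":["steps"]}

```bash
mkdir -p pics; ls
cat > h.py <<'E'
from workcell import *
import numpy as np, cv2
from scipy.spatial.transform import Rotation as R
def K(f):
    fl=240/np.tan(np.radians(f["fovy"])/2); return np.array([[fl,0,f["cx"]],[0,fl,f["cy"]],[0,0,1]])
def ray(f,pts,z):
    p=cv2.undistortPoints(np.array(pts,float).reshape(-1,1,2),K(f),np.array(f["dist"],float)).reshape(-1,2)
    d=np.c_[p,np.ones(len(p))]@np.array(f["rotation"]).T; o=np.array(f["origin"])
    return o+d*((np.array(z)-o[2])/d[:,2])[:,None]
def proj(f,P):
    Rm=np.array(f["rotation"]).T
    return cv2.projectPoints(np.array(P,float).reshape(-1,1,3),cv2.Rodrigues(Rm)[0],-Rm@np.array(f["origin"]),K(f),np.array(f["dist"],float))[0].reshape(-1,2)
E
python3 - <<'E'
from h import *
for n in("scene","top"):
    f=grab_frame(n); cv2.imwrite(f"pics/{n}0.png",f["image"]); np.save(f"pics/{n}0.npy",f,allow_pickle=True)
    print(n,f["origin"],f["rotation"],f["fovy"])
print(state())
E
```

```text
pics
scene [ 219.92430343 -276.7138043   708.57078558] [-140.50444753    0.45447124  -38.34259284] 53.66449090286247
top [ 332.58729906  149.39078102 1164.3118407 ] [-169.03205071   -1.55957781  -88.73458429] 47.216184587078736
{'time_s': 0.1, 'qpos': array([ 6.22242463e+01,  1.83473325e+01,  8.96981049e+01, -1.02205121e-03,
        7.20428856e+01, -1.14735586e+00]), 'qvel': array([-0.05070782, -0.0196373 , -0.1891952 , -0.01213965, -0.11086437,
        0.0295745 ]), 'effort': array([ 1.49667481e-03, -4.13331950e+01, -2.32510614e+01,  7.28316559e-02,
        4.21105733e-02, -6.62483103e-05]), 'ee_pos': array([257.54379004, 513.64264034, 232.01967786]), 'ee_rot': array([-1.79911675e+02, -7.96978529e-04,  1.53371917e+02]), 'force': array([-0.43407963, -0.60123805,  0.8576097 ]), 'torque': array([ 0.03313574,  0.04856806, -0.015963  ]), 'gripper_force': 0.0, 'gripper_width': 91.16051448961936}
```

View pics/top0.png

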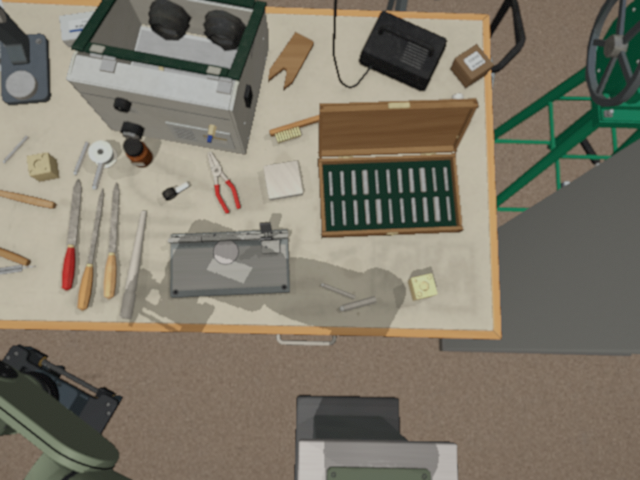

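View pics/scene0.png

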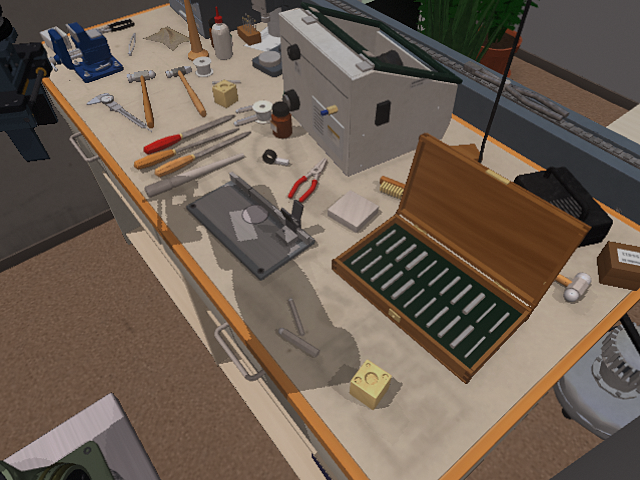

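The top view shows the plate at about (170–290, 230–297), the clip near (268,238), the block at (424,287) and the punches near (350,298). I'll crop in on the plate and the block.

```bash
sed -i 's/np.array(f\["rotation"\])/R.from_euler("xyz",f["rotation"],degrees=True).as_matrix()/g' h.py
python3 - <<'E'
from h import *
t=np.load("pics/top0.npy",allow_pickle=True).item(); s=np.load("pics/scene0.npy",allow_pickle=True).item()
a=cv2.resize(t["image"][220:304,160:300],(800,480),interpolation=cv2.INTER_CUBIC)
cv2.imwrite("pics/a.png",a)
b=cv2.resize(s["image"][165:285,175:335],(800,600),interpolation=cv2.INTER_CUBIC)
cv2.imwrite("pics/b.png",b)
# block: yellow mask
for n,f,z in(("t",t,45),("s",s,45)):
    hsv=cv2.cvtColor(f["image"],cv2.COLOR_BGR2HSV); m=cv2.inRange(hsv,(20,50,90),(35,255,255))
    c,_=cv2.findContours(m,0,2)
    for k in c:
        if cv2.contourArea(k)>150:
            r=cv2.minAreaRect(k); print(n,cv2.contourArea(k),r,ray(f,[r[0]],z)[0].round(1),ray(f,cv2.boxPoints(r),z).round(0)[:,:2].tolist())
E
```

```text
t 556.0 ((421.7529296875, 286.38824462890625), (23.64542007446289, 26.031658172607422), 77.47119140625) [462.3 -85.9  45. ] [[480.0, -55.0], [493.0, -107.0], [445.0, -117.0], [432.0, -65.0]]
t 692.0 ((42.55599594116211, 166.80801391601562), (27.369476318359375, 29.784427642822266), 79.69515228271484) [693.4 707.7  45. ] [[716.0, 745.0], [730.0, 687.0], [671.0, 670.0], [658.0, 728.0]]
t 233.0 ((287.3469543457031, 134.61032104492188), (10.558935165405273, 26.3078556060791), 72.6459732055664) [782.8 200.6  45. ] [[784.0, 231.0], [804.0, 178.0], [781.0, 170.0], [762.0, 223.0]]
s 823.0 ((370.576904296875, 378.38458251953125), (31.340559005737305, 28.289709091186523), 33.690067291259766) [462.4 -89.1  45. ] [[435.0, -74.0], [478.0, -60.0], [490.0, -105.0], [447.0, -117.0]]
```

View pics/a.png

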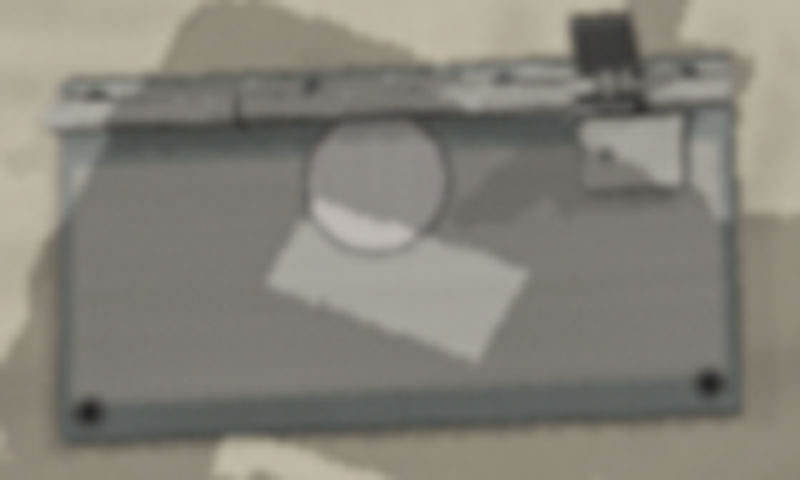

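View pics/b.png

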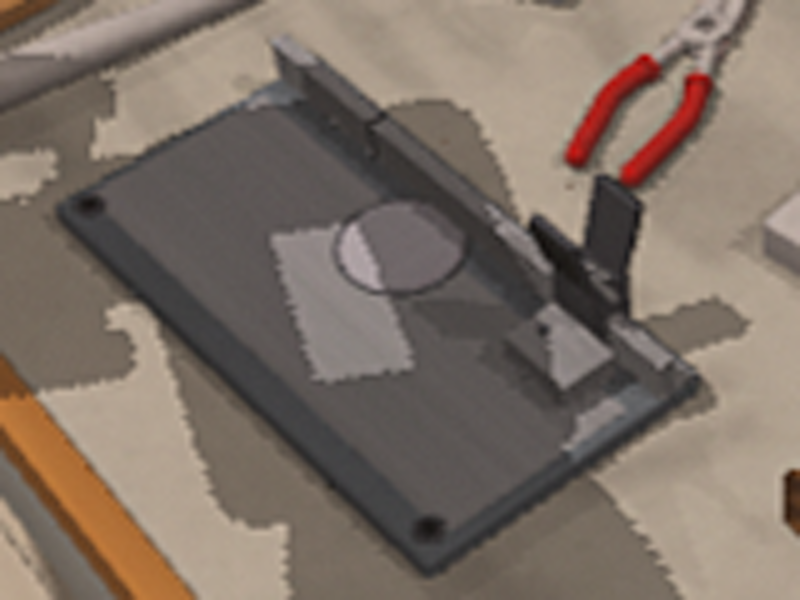

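Crop a (scale 5.714, offset (160,220)) shows the scribed line at (238,105), the pad centre at (377,185), and the nose spanning columns 583–684. Crop b (scale 5, offset (175,165)) shows the line top at (378,118), the pad at (400,247), and the nose corners near (508,340), (563,388) and (613,350). I'll fit the plate pose from these points.

Run:
```python
from h import *
from scipy.optimize import least_squares
t=np.load("pics/top0.npy",allow_pickle=True).item(); s=np.load("pics/scene0.npy",allow_pickle=True).item()
A=lambda p:np.array(p)/5.714+[160,220]
B=lambda p:np.array(p)/5+[175,165]
obs=[(t,A((238,105)),(50,55,32)),(s,B((378,118)),(50,55,32)),(t,A((377,185)),(23.5,7.5,12)),(s,B((400,247)),(23.5,7.5,12)),
(t,A((66,438)),(-68,125,6)),(t,A((738,410)),(-68,-125,6)),(s,B((60,208)),(-68,125,12)),(s,B((428,558)),(-68,-125,10)),(s,B((698,380)),(54,-125,32))]
T=lambda q,P:R.from_euler("z",q[2]).apply(P)+[q[0],q[1],0]
e=lambda q:np.concatenate([proj(f,[T(q,P)])[0]-p for f,p,P in obs])
r=least_squares(e,[490,240,0],loss="soft_l1"); q=r.x; print(q,np.degrees(q[2])); print(e(q).reshape(-1,2).round(1).tolist())
for f,p,P in obs: print(((R.from_euler("z",-q[2]).apply(ray(f,[p],P[2])-[q[0],q[1],0]))[0]-P).round(1))
inv=lambda f,p,z:R.from_euler("z",-q[2]).apply(ray(f,[p],z)-[q[0],q[1],0])[0].round(1)
print("nose L/R/near", [inv(t,A(p),30) for p in((583,150),(684,150),(633,187))],[inv(s,B(p),30) for p in((508,340),(563,388),(613,350))])
print("wing top back", [inv(t,A(p),81) for p in((571,15),(633,12),(640,55))])
np.save("plate.npy",q)
for n,p in(("line",(50,55,32)),): print(n,T(q,np.array(p)))
# block top corners
for f in(t,s):
    hsv=cv2.cvtColor(f["image"],cv2.COLOR_BGR2HSV); m=cv2.inRange(hsv,(20,50,90),(35,255,255))
    print()
a=np.hstack([cv2.resize(t["image"][265:315,395:455],(400,333),interpolation=2),cv2.resize(s["image"][350:415,340:400],(400,433),interpolation=2)[:333]]) if 0 else None
c=np.zeros((450,800,3),np.uint8)
c[:375,:400]=cv2.resize(t["image"][269:306,402:442][:37,:40],(400,375)); c[:450,400:]=cv2.resize(s["image"][355:412,345:396],(400,450))
cv2.imwrite("pics/c.png",c)
```

```text
[5.07410253e+02 3.13940366e+02 6.79201069e-02] 3.8915354676807206
[[-0.0, -0.3], [0.6, 0.7], [0.0, -1.1], [1.2, 0.2], [-1.2, 0.5], [1.0, 0.2], [-1.1, -0.6], [0.3, 2.7], [-3.7, -4.1]]
[-0.7 -0.1  0. ]
[0.3 2.5 0. ]
[-2.4  0.1  0. ]
[-1.3  2.1  0. ]
[ 1.  -2.5  0. ]
[0.5 2.2 0. ]
[ 0.8 -3.1  0. ]
[3.4 5.2 0. ]
[ -1.6 -12.3   0. ]
nose L/R/near [array([ 27.8, -70.1,  30. ]), array([  26.3, -107. ,   30. ]), array([ 13.3, -87.9,  30. ])] [array([ 13.6, -72.1,  30. ]), array([  13.7, -104.7,   30. ]), array([  39.8, -103.1,   30. ])]
wing top back [array([ 66.8, -70.8,  81. ]), array([ 67.1, -92.6,  81. ]), array([ 51.4, -94.6,  81. ])]
line [553.56223427 372.20694829  32.        ]
```

View pics/c.png

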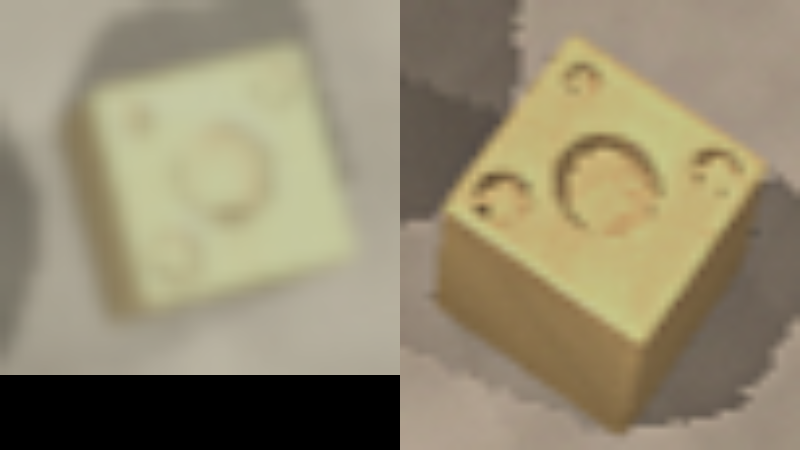

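Crop c shows the block's top face clearly, with corners left at (92,95), (303,40), (355,255), (140,310) and right at (578,37), (766,165), (638,345), (442,208).

Run:
```python
from h import *
from scipy.optimize import least_squares
t=np.load("pics/top0.npy",allow_pickle=True).item(); s=np.load("pics/scene0.npy",allow_pickle=True).item()
A=lambda p:np.array(p)/5.714+[160,220]
B=lambda p:np.array(p)/5+[175,165]
obs=[(t,A((238,105)),(50,55,32)),(s,B((378,118)),(50,55,32)),(t,A((377,185)),(23.5,7.5,12)),(s,B((400,247)),(23.5,7.5,12)),
(t,A((66,438)),(-68,125,6)),(t,A((738,410)),(-68,-125,6)),(s,B((60,208)),(-68,125,12))]
T=lambda q,P:R.from_euler("z",q[2]).apply(P)+[q[0],q[1],0]
e=lambda q:np.concatenate([proj(f,[T(q,P)])[0]-p for f,p,P in obs])
q=least_squares(e,[490,240,0]).x; print(q,np.degrees(q[2])); np.save("plate.npy",q)
inv=lambda f,p,z:R.from_euler("z",-q[2]).apply(ray(f,[p],z)-[q[0],q[1],0])[0].round(1)
for f,p,P in obs: print((inv(f,p,P[2])-P).round(1))
print("nose L/R/near", [inv(t,A(p),30) for p in((583,150),(684,150),(633,187))],[inv(s,B(p),30) for p in((508,340),(563,388),(613,350))])
print("wing top back", [inv(t,A(p),81) for p in((571,15),(633,12),(640,55))])
for n,p in(("line",(50,55,32)),("clip",(50,-82,32)),("home",(23.5,7.5,12))): print(n,T(q,np.array(p)))
ct=np.array([(92,95),(303,40),(355,255),(140,310)])/[10,10.14]+[402,269]
cs=(np.array([(178,37),(366,165),(238,345),(42,208)]))/[7.843,7.895]+[345,355]
for f,c in((t,ct),(s,cs)):
    w=ray(f,c,45)[:,:2]; print(w.round(1).tolist(),w.mean(0).round(1),np.linalg.norm(np.roll(w,-1,0)-w,axis=1).round(1)); d=np.roll(w,-1,0)-w; print(np.degrees(np.arctan2(d[:,1],d[:,0])).round(1))
# punches grey on counter - rough
```

```text
[5.07144012e+02 3.14059147e+02 6.86592950e-02] 3.9338878250062104
[-0.4 -0.3  0. ]
[0.6 2.4 0. ]
[-2.1  0.   0. ]
[-1.1  2.   0. ]
[ 1.4 -2.6  0. ]
[0.6 2.1 0. ]
[ 1.1 -3.2  0. ]
nose L/R/near [array([ 28. , -70.2,  30. ]), array([  26.5, -107.1,   30. ]), array([ 13.5, -88.1,  30. ])] [array([ 13.8, -72.3,  30. ]), array([  13.9, -104.8,   30. ]), array([  40. , -103.2,   30. ])]
wing top back [array([ 67., -71.,  81.]), array([ 67.3, -92.8,  81. ]), array([ 51.6, -94.8,  81. ])]
line [553.25291107 372.35982853  32.        ]
clip [562.65184583 235.68261746  32.        ]
home [530.07410309 323.15370228  12.        ]
[[478.3, -64.3], [490.7, -108.1], [447.2, -118.0], [435.0, -73.7]] [462.8 -91.1] [45.5 44.6 46.  44.3]
[ -74.2 -167.2  105.4   12.2]
[[479.2, -64.3], [489.4, -105.7], [446.9, -116.1], [436.0, -74.1]] [462.9 -90. ] [42.6 43.7 43.4 44.3]
[ -76.2 -166.2  104.5   12.7]
```

>>> step_arm --pt "0 0 9.9 0 0 0 1" --pt "0 0 9.9 0 0 0 1" --pt "0 0 9.9 0 0 0 1" --pt "0 0 9.9 0 0 0 1" --pt "0 0 9.9 0 0 0 1" --pt "0 0 9.9 0 0 0 1" --pt "0 0 0 -30 28 5 1" --pt "0 0 0 -30 28 5 1" --force 45

```text
time_s: 1.1
ee_pos: [318.0, 457.4, 222.1]
ee_rot: [-180.0, 0.0, 94.0]
force: [-0.5, 0.1, -0.4]
gripper_width: 91.4
gripper_force: 0.0
```

>>> step_arm --pt "0 0 0 -30 28 8 1" --pt "0 0 0 -30 28 8 1" --pt "0 0 0 -30 28 8 1" --pt "0 0 0 -30 28 8 1" --pt "0 0 0 -30 28 8 1" --pt "0 0 0 -30 28 8 1" --pt "0 0 0 -30 28 8 1" --pt "0 0 0 0 0 0 1"

```text
time_s: 2.1
ee_pos: [528.9, 260.1, 165.5]
ee_rot: [-179.9, 0.1, 93.8]
force: [-0.6, 0.3, 0.5]
gripper_width: 91.4
gripper_force: 0.0
```

```bash
cat >> h.py <<'E'
def here():
    s=state(); q=np.load("plate.npy"); r=R.from_euler("xyz",s["ee_rot"],degrees=True)
    p=R.from_euler("z",-q[2]).apply(s["ee_pos"]-[q[0],q[1],0])
    print("t %.2f"%s["time_s"],"plate xyz",p.round(1),"rpy",s["ee_rot"].round(2),"yaw-err",round(s["ee_rot"][2]-90-np.degrees(q[2]),2),"w %.1f g %.1f"%(s["gripper_width"],s["gripper_force"]),"F(plate)",R.from_euler("z",-q[2]).apply(s["force"]).round(1))
E
python3 -c "from h import *; here()"
```

```text
t 2.10 plate xyz [ 18.  -55.4 165.5] rpy [-1.799e+02  6.000e-02  9.376e+01] yaw-err -0.17 w 91.4 g 0.0 F(plate) [-0.6  0.3  0.5]
```

>>> step_arm --pt "0 0 0 -9 10.5 10 1" --pt "0 0 0 -9 10.5 10 1" --pt "0 0 0 -8.5 11 10 1" --pt "0 0 0 0 0 15 1" --pt "0 0 0 0 0 15 1" --pt "0 0 0 0 0 15 1" --pt "0 0 0 0 0 15 1" --pt "0 0 0 0 0 7 1"

```text
time_s: 3.1
ee_pos: [561.0, 237.9, 68.5]
ee_rot: [-179.9, 0.0, 94.0]
force: [-0.6, 0.4, -0.4]
gripper_width: 91.3
gripper_force: 0.0
```

Run:
```python
from h import *
here()
s=grab_frame("scene"); cv2.imwrite("pics/d.png",cv2.resize(s["image"][165:285,175:335],(800,600),interpolation=2))
```

```text
t 3.10 plate xyz [ 48.5 -79.7  68.5] rpy [-1.7991e+02  2.0000e-02  9.3990e+01] yaw-err 0.05 w 91.3 g 0.0 F(plate) [-0.6  0.4 -0.4]
```

View pics/d.png

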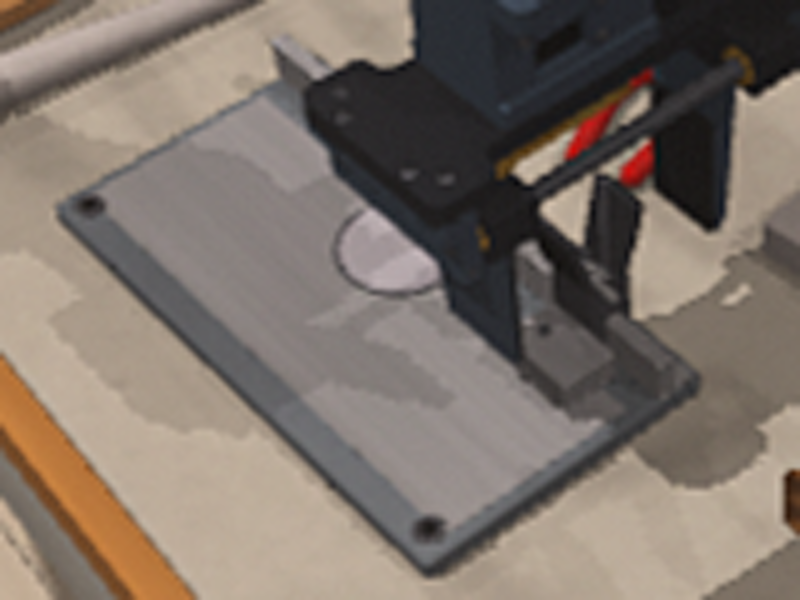

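The open fingers are astride the clip's wings, in front at about (485,300) and behind at about (690,150), clear of the nose. Next I'll pinch.

>>> step_arm --pt "0 0 0 0 1 0 0.7" --pt "0 0 0 0 0 0 0.4" --pt "0 0 0 0 0 0 0.2" --pt "0 0 0 0 0 0 0" --pt "0 0 0 0 0 0 0" --pt "0 0 0 0 0 0 0" --pt "0 0 0 0 0 0 0" --pt "0 0 0 0 0 0 0"

```text
time_s: 4.15
ee_pos: [564.3, 238.2, 73.7]
ee_rot: [179.7, -0.1, 94.0]
force: [-2.6, -1.9, 18.0]
gripper_width: 20.7
gripper_force: 45.0
```

```bash
python3 -c "from h import *; here()"
```

```text
t 4.15 plate xyz [ 51.8 -79.6  73.7] rpy [ 1.797e+02 -5.000e-02  9.399e+01] yaw-err 0.06 w 20.7 g 45.0 F(plate) [-2.8 -1.7 18. ]
```

>>> step_arm --pt "0 0 0 0 0 -2 0" --pt "0 0 0 0 0 -2 0" --pt "0 0 0 0 0 -2 0" --pt "0 0 0 0 0 -1 0" --pt "0 0 0 0 0 -1 0" --pt "0 0 0 0 0 0 0" --pt "0 0 0 0 0 0 0" --pt "0 0 0 0 0 0 0"

```text
time_s: 5.15
ee_pos: [562.6, 237.9, 77.7]
ee_rot: [-180.0, -0.0, 94.0]
force: [-0.6, -0.4, -1.3]
gripper_width: 20.4
gripper_force: 45.0
```

Run:
```python
from h import *
here()
s=grab_frame("scene"); t=grab_frame("top")
cv2.imwrite("pics/e.png",np.hstack([cv2.resize(s["image"][180:280,235:335],(500,500),interpolation=2),cv2.resize(t["image"][215:265,250:280],(300,500),interpolation=2)]))
```

```text
t 5.15 plate xyz [ 50.1 -79.7  77.7] rpy [-180.     -0.     93.97] yaw-err 0.04 w 20.4 g 45.0 F(plate) [-0.7 -0.4 -1.3]
```

View pics/e.png

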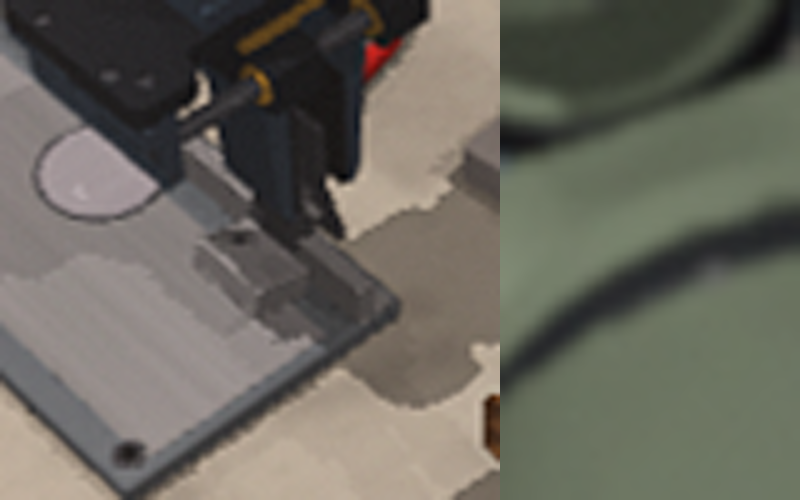

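The clip is held open with the nose tipped up, and the force reading is about its own weight, so it hangs free. I'll slide it along the fence to the line.

>>> step_arm --pt "0 0 0 10 0 0 0" --pt "0 0 0 20 0 0 0" --pt "0 0 0 25 0 0 0" --pt "0 0 0 25 0 0 0" --pt "0 0 0 25 0 0 0" --pt "0 0 0 20 0 0 0" --pt "0 0 0 11 0 0 0" --pt "0 0 0 0 0 0 0"

```text
time_s: 6.25
ee_pos: [553.0, 374.2, 77.6]
ee_rot: [-180.0, 0.0, 94.0]
force: [-0.9, -1.1, -1.1]
gripper_width: 20.4
gripper_force: 45.0
```

Run:
```python
from h import *
here()
s=grab_frame("scene"); np.save("pics/f.npy",s,allow_pickle=True)
cv2.imwrite("pics/f.png",cv2.resize(s["image"][160:260,200:320],(800,600)[:2],interpolation=2))
```

```text
t 6.25 plate xyz [49.9 56.9 77.6] rpy [-1.800e+02  2.000e-02  9.403e+01] yaw-err 0.09 w 20.4 g 45.0 F(plate) [-1.  -1.1 -1.1]
```

View pics/f.png

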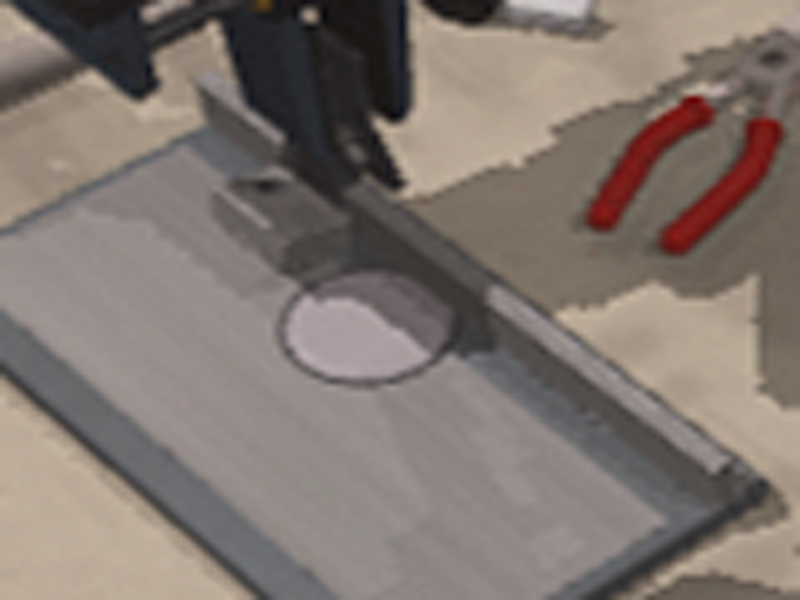

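The nose is now over the left of the pad, at about (270,220) in the crop, and the jaws are astride the fence. I'll lower a little and then open gently.

>>> step_arm --pt "0 0 0 0 0 1 0" --pt "0 0 0 0 0 1 0" --pt "0 0 0 0 0 1 0" --pt "0 0 0 0 0 1 0" --pt "0 0 0 0 0 0 0" --pt "0 0 0 0 0 0 0" --pt "0 0 0 0 0 0 0" --pt "0 0 0 0 0 0 0"

```text
time_s: 7.3
ee_pos: [553.3, 373.5, 74.0]
ee_rot: [180.0, 0.0, 94.0]
force: [0.1, -2.6, 3.4]
gripper_width: 20.0
gripper_force: 45.0
```

```bash
python3 -c "from h import *; here()"
```

```text
t 7.30 plate xyz [50.1 56.1 74. ] rpy [1.7998e+02 2.0000e-02 9.3980e+01] yaw-err 0.04 w 20.0 g 45.0 F(plate) [-0.1 -2.6  3.4]
```

Contact is light at about 3 N, so the clip is seated. I'll release it slowly.

>>> step_arm --pt "0 0 0 0 0 0 0.25" --pt "0 0 0 0 0 0 0.3" --pt "0 0 0 0 0 0 0.35" --pt "0 0 0 0 0 0 0.45" --pt "0 0 0 0 0 0 0.7" --pt "0 0 0 0 0 0 1" --pt "0 0 0 0 0 0 1" --pt "0 0 0 0 0 0 1"

```text
time_s: 8.3
ee_pos: [553.3, 373.7, 73.9]
ee_rot: [180.0, -0.0, 94.0]
force: [1.1, -0.6, 0.1]
gripper_width: 78.3
gripper_force: 0.0
```

>>> step_arm --pt "0 0 0 0 0 -15 1" --pt "0 0 0 0 0 -25 1" --pt "0 0 0 0 0 -25 1" --pt "0 0 0 -30 -10 -10 1" --pt "0 0 0 -45 -10 0 1" --pt "0 0 0 -45 -10 0 1" --pt "0 0 0 -45 -10 0 1" --pt "0 0 0 -45 -10 0 1"

```text
time_s: 9.3
ee_pos: [518.0, 159.4, 150.1]
ee_rot: [179.9, -0.0, 94.0]
force: [0.2, -0.0, 1.1]
gripper_width: 91.0
gripper_force: 0.0
```

Run:
```python
from h import *
here()
s=grab_frame("scene"); t=grab_frame("top"); np.save("pics/g.npy",[s,t],allow_pickle=True)
cv2.imwrite("pics/g.png",np.vstack([cv2.resize(s["image"][165:215,200:300],(800,400),interpolation=2),cv2.resize(t["image"][225:250,165:265],(800,200),interpolation=2)]))
```

```text
t 9.30 plate xyz [   0.2 -155.   150.1] rpy [ 1.7987e+02 -2.0000e-02  9.3990e+01] yaw-err 0.05 w 91.0 g 0.0 F(plate) [ 0.2 -0.   1.1]
```

View pics/g.png

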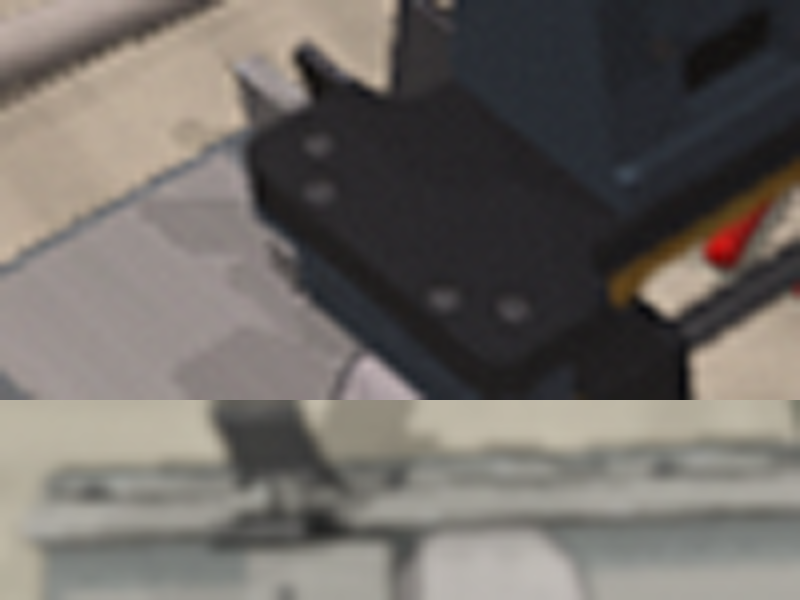

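The top crop shows the clip shut astride the fence, with the nose's left edge at about column 247 and its right edge at about 393. I'll check that against the line numerically.

Run:
```python
from h import *
s,t=np.load("pics/g.npy",allow_pickle=True); q=np.load("plate.npy")
inv=lambda f,p,z:R.from_euler("z",-q[2]).apply(ray(f,[p],z)-[q[0],q[1],0])[0].round(1)
g=cv2.cvtColor(t["image"],6).astype(float)
for r in (246,248,250,252): print(r,g[r,188:226].astype(int).tolist())
for p in((247,180),(393,180)): print(inv(t,np.array(p)/8+[165,225],30))
print("line check",inv(t,[201.65,238.4],32))
```

```text
246 [126, 125, 126, 127, 127, 127, 127, 136, 150, 154, 156, 157, 159, 162, 165, 166, 165, 164, 164, 164, 163, 163, 162, 161, 154, 129, 101, 110, 128, 150, 175, 183, 183, 182, 182, 183, 184, 185]
248 [141, 142, 142, 143, 143, 144, 146, 150, 158, 162, 160, 149, 136, 142, 159, 165, 165, 164, 164, 164, 164, 164, 164, 163, 157, 137, 115, 124, 133, 149, 174, 184, 183, 183, 182, 182, 183, 184]
250 [155, 155, 155, 155, 155, 155, 156, 160, 166, 166, 161, 152, 137, 140, 157, 163, 163, 163, 163, 163, 163, 163, 163, 164, 160, 141, 119, 125, 133, 150, 175, 183, 183, 183, 182, 183, 183, 184]
252 [154, 154, 154, 154, 154, 153, 154, 160, 167, 167, 165, 165, 165, 164, 165, 166, 166, 165, 165, 165, 166, 166, 166, 167, 162, 143, 119, 125, 138, 156, 176, 183, 183, 183, 182, 183, 183, 184]
[31.1 67.1 30. ]
[29.5 29.4 30. ]
line check [49.5 54.7 32. ]
```

The clip's centre comes out at y ≈ 55, on the line to within about 1 mm. Next is the block.

>>> step_arm --pt "0 0 0 -25 -20 0 1" --pt "0 0 0 -40 -20 0 1" --pt "0 0 0 -45 -15 0 1" --pt "0 0 0 -45 -10 0 1" --pt "0 0 0 -45 -7.5 0 1" --pt "0 0 0 -30 0 0 1" --pt "0 0 0 -15.5 0 10 1" --pt "0 0 -9.9 0 0 20 1"

```text
time_s: 10.4
ee_pos: [463.8, -89.8, 119.0]
ee_rot: [179.8, 0.1, 104.1]
force: [-0.2, 0.5, -0.5]
gripper_width: 91.2
gripper_force: 0.0
```

>>> step_arm --pt "0 0 0 0 0 0 1" --pt "0 0 0 0 0 0 1" --pt "0 0 0 0 0 0 1" --pt "0 0 0 0 0 0 1" --pt "0 0 0 0 0 0 1" --pt "0 0 0 0 0 0 1" --pt "0 0 0 0 0 0 1" --pt "0 0 0 0 0 0 1"

```text
time_s: 11.4
ee_pos: [462.5, -89.3, 118.7]
ee_rot: [-180.0, -0.0, 103.9]
force: [0.5, 0.3, 0.5]
gripper_width: 91.1
gripper_force: 0.0
```

>>> step_arm --pt "0 0 0 -1 0 15 1" --pt "0 0 0 0 0 15 1" --pt "0 0 0 0 0 15 1" --pt "0 0 0 0 0 15 1" --pt "0 0 0 0 0 10 1" --pt "0 0 0 0 0 4.5 1" --pt "0 0 0 0 0 0 0.7" --pt "0 0 0 0 0 0 0.5" --force 40

```text
time_s: 12.4
ee_pos: [463.1, -90.3, 44.6]
ee_rot: [179.9, 0.0, 103.9]
force: [-0.6, 0.3, 0.4]
gripper_width: 74.1
gripper_force: 0.0
```

>>> step_arm --pt "0 0 0 0 0 0 0.3" --pt "0 0 0 0 0 0 0.3" --pt "0 0 0 0 0 0 0.3" --pt "0 0 0 0 0 0 0.3" --pt "0 0 0 0 0 -5 0.3" --pt "0 0 0 0 0 -15 0.3" --pt "0 0 0 0 0 -15 0.3" --pt "0 0 0 0 0 -15 0.3"

```text
time_s: 13.4
ee_pos: [461.4, -90.0, 93.8]
ee_rot: [-179.8, -0.1, 103.9]
force: [-0.3, 0.7, -7.3]
gripper_width: 44.7
gripper_force: 39.9
```

```bash
python3 -c "from h import *; here()"
```

```text
t 13.40 plate xyz [ -73.3 -399.9   93.8] rpy [-1.7984e+02 -8.0000e-02  1.0387e+02] yaw-err 9.94 w 44.7 g 39.9 F(plate) [-0.2  0.8 -7.3]
```

The block is held, with 7.3 N of lift. I'll square it to the plate and carry it over.

>>> step_arm --pt "0 0 5 5 0 0 0.3" --pt "0 0 4.94 15 0 0 0.3" --pt "0 0 0 30 10 0 0.3" --pt "0 0 0 40 13 0 0.3" --pt "0 0 0 45 13 0 0.3" --pt "0 0 0 45 13 0 0.3" --pt "0 0 0 45 13 0 0.3" --pt "0 0 0 45 13 0 0.3"

```text
time_s: 14.4
ee_pos: [515.8, 185.1, 93.1]
ee_rot: [-179.8, 0.1, 93.9]
force: [0.2, -1.1, -7.6]
gripper_width: 44.7
gripper_force: 39.9
```

>>> step_arm --pt "0 0 0 40 8 0 0.3" --pt "0 0 0 40 0 5 0.3" --pt "0 0 0 25 0 5 0.3" --pt "0 0 0 10 0 5 0.3" --pt "0 0 0 0 0 0 0.3" --pt "0 0 0 0 0 0 0.3" --pt "0 0 0 0 0 0 0.3" --pt "0 0 0 0 0 0 0.3"

```text
time_s: 15.4
ee_pos: [517.3, 298.7, 79.6]
ee_rot: [180.0, -0.0, 93.9]
force: [-0.3, 0.1, -7.6]
gripper_width: 44.8
gripper_force: 39.9
```

```bash
python3 -c "from h import *; here()"
```

```text
t 15.40 plate xyz [  9.  -16.1  79.6] rpy [ 1.7998e+02 -1.0000e-02  9.3880e+01] yaw-err -0.06 w 44.8 g 39.9 F(plate) [-0.3  0.1 -7.6]
```

>>> step_arm --pt "0 0 0 0 0 8 0.3" --pt "0 0 0 0 0 6 0.3" --pt "0 0 0 0 0 4 0.3" --pt "0 0 0 0 0 2 0.3" --pt "0 0 0 0 0 1 0.3" --pt "0 0 0 0 0 1 0.3" --pt "0 0 0 0 0 1 0.3" --pt "0 0 0 0 0 0 0.3"

```text
time_s: 16.4
ee_pos: [517.2, 299.4, 56.5]
ee_rot: [180.0, -0.0, 93.9]
force: [-0.1, -0.1, -7.2]
gripper_width: 44.7
gripper_force: 39.9
```

```bash
python3 -c "from h import *; here()"
```

```text
t 16.40 plate xyz [  9.  -15.3  56.5] rpy [ 1.7997e+02 -2.0000e-02  9.3930e+01] yaw-err -0.01 w 44.7 g 39.9 F(plate) [-0.1 -0.1 -7.2]
```

>>> step_arm --pt "0 0 0 0 0 0.7 0.3" --pt "0 0 0 0 0 0.5 0.3" --pt "0 0 0 3 0 0 0.3" --pt "0 0 0 3 0 0 0.3" --pt "0 0 0 3 0 0 0.3" --pt "0 0 0 3 0 0 0.3" --pt "0 0 0 2 0 0 0.3" --pt "0 0 0 0 0 0 0.3"

```text
time_s: 17.4
ee_pos: [517.4, 313.1, 56.4]
ee_rot: [179.8, 0.0, 94.0]
force: [0.9, -3.8, 5.0]
gripper_width: 44.9
gripper_force: 39.9
```

```bash
python3 -c "from h import *; here()"
```

```text
t 17.40 plate xyz [10.2 -1.7 56.4] rpy [1.7981e+02 1.0000e-02 9.3980e+01] yaw-err 0.04 w 44.9 g 39.9 F(plate) [ 0.7 -3.9  5. ]
```

>>> step_arm --pt "0 0 0 1 0 -0.3 0.3" --pt "0 0 0 1 0 -0.3 0.3" --pt "0 0 0 1 0 0 0.3" --pt "0 0 0 1 0 0 0.3" --pt "0 0 0 1 0 0 0.3" --pt "0 0 0 1 0 0 0.3" --pt "0 0 0 1 0 0 0.3" --pt "0 0 0 0 0 0 0.3"

```text
time_s: 18.4
ee_pos: [516.2, 320.2, 56.4]
ee_rot: [179.9, -0.0, 93.9]
force: [0.6, -3.8, 6.5]
gripper_width: 45.1
gripper_force: 39.9
```

```bash
python3 -c "from h import *; here()"
```

```text
t 18.40 plate xyz [ 9.4  5.5 56.4] rpy [179.92  -0.    93.94] yaw-err 0.01 w 45.1 g 39.9 F(plate) [ 0.4 -3.8  6.5]
```

>>> step_arm --pt "0 0 0 0 0 -0.5 0.3" --pt "0 0 0 0 0 -0.5 0.3" --pt "0 0 0 0 0 -0.5 0.3" --pt "0 0 0 0 0 0 0.3" --pt "0 0 0 0 0 0 0.3" --pt "0 0 0 0.5 0 0 0.3" --pt "0 0 0 0.5 0 0 0.3" --pt "0 0 0 0 0 0 0.3"

```text
time_s: 19.4
ee_pos: [514.8, 321.0, 56.6]
ee_rot: [-179.9, 0.0, 93.9]
force: [0.5, -0.1, -7.0]
gripper_width: 44.5
gripper_force: 39.9
```

```bash
python3 -c "from h import *; here()"
```

```text
t 19.40 plate xyz [ 8.1  6.4 56.6] rpy [-1.7991e+02  3.0000e-02  9.3930e+01] yaw-err -0.01 w 44.5 g 39.9 F(plate) [ 0.5 -0.1 -7. ]
```

>>> step_arm --pt "0 0 0 0 0 0.4 0.3" --pt "0 0 0 0.5 0 0 0.3" --pt "0 0 0 0.5 0 0 0.3" --pt "0 0 0 0.5 0 0 0.3" --pt "0 0 0 0.5 0 0 0.3" --pt "0 0 0 0.5 0 0 0.3" --pt "0 0 0 0.5 0 0 0.3" --pt "0 0 0 0 0 0 0.3"

```text
time_s: 20.4
ee_pos: [515.3, 323.4, 56.8]
ee_rot: [-180.0, 0.1, 93.9]
force: [1.6, -4.2, -6.7]
gripper_width: 44.8
gripper_force: 39.9
```

```bash
python3 -c "from h import *; here()"
```

```text
t 20.40 plate xyz [ 8.8  8.8 56.8] rpy [-1.7998e+02  8.0000e-02  9.3940e+01] yaw-err 0.01 w 44.8 g 39.9 F(plate) [ 1.3 -4.3 -6.7]
```

Touching the stop at about 4 N. Now I'll move forward to the fence.

>>> step_arm --pt "0 0 0 0 2 0.2 0.3" --pt "0 0 0 0 2.5 0.2 0.3" --pt "0 0 0 0 2.5 0 0.3" --pt "0 0 0 0 2 0 0.3" --pt "0 0 0 0 1 0 0.3" --pt "0 0 0 0 1 0 0.3" --pt "0 0 0 0 0.5 0 0.3" --pt "0 0 0 0 0 0 0.3"

```text
time_s: 21.4
ee_pos: [525.1, 324.0, 56.5]
ee_rot: [-179.8, 0.1, 93.9]
force: [-3.7, -6.2, -1.9]
gripper_width: 44.5
gripper_force: 39.9
```

```bash
python3 -c "from h import *; here()"
```

```text
t 21.40 plate xyz [18.6  8.7 56.5] rpy [-1.7977e+02  1.1000e-01  9.3930e+01] yaw-err -0.0 w 44.5 g 39.9 F(plate) [-4.1 -5.9 -1.9]
```

>>> step_arm --pt "0 0 0 0 0.5 0 0.3" --pt "0 0 0 0 0.5 0 0.3" --pt "0 0 0 0 0.5 0 0.3" --pt "0 0 0 0 0.5 0 0.3" --pt "0 0 0 0 0 0 0.3" --pt "0 0 0 0 0 0 0.3" --pt "0 0 0 0 0 0 0.3" --pt "0 0 0 0 0 0 0.3"

```text
time_s: 22.4
ee_pos: [527.1, 324.2, 56.5]
ee_rot: [-179.8, 0.1, 93.9]
force: [-4.5, -5.3, -1.7]
gripper_width: 44.9
gripper_force: 39.9
```

```bash
python3 -c "from h import *; here()"
```

```text
t 22.40 plate xyz [20.6  8.8 56.5] rpy [-1.7977e+02  1.0000e-01  9.3940e+01] yaw-err 0.0 w 44.9 g 39.9 F(plate) [-4.9 -5.  -1.7]
```

>>> step_arm --pt "0 0 0 0 0.5 0 0.3" --pt "0 0 0 0 0.5 0 0.3" --pt "0 0 0 0 0.5 0 0.3" --pt "0 0 0 0 0.5 0 0.3" --pt "0 0 0 0 0.5 0 0.3" --pt "0 0 0 0 0 0 0.3" --pt "0 0 0 0 0 0 0.3" --pt "0 0 0 0 0 0 0.3"

```text
time_s: 23.4
ee_pos: [528.9, 324.3, 56.5]
ee_rot: [-179.7, 0.1, 93.9]
force: [-5.3, -5.2, -0.5]
gripper_width: 44.8
gripper_force: 39.9
```

```bash
python3 -c "from h import *; here()"
```

```text
t 23.40 plate xyz [22.4  8.7 56.5] rpy [-1.7969e+02  1.1000e-01  9.3920e+01] yaw-err -0.01 w 44.8 g 39.9 F(plate) [-5.6 -4.8 -0.5]
```

>>> step_arm --pt "0 0 0 0 0.5 0 0.3" --pt "0 0 0 0 0.5 0 0.3" --pt "0 0 0 0 0.5 0 0.3" --pt "0 0 0 0 0.5 0 0.3" --pt "0 0 0 0 0.5 0 0.3" --pt "0 0 0 0 0.5 0 0.3" --pt "0 0 0 0 0 0 0.3" --pt "0 0 0 0 0 0 0.3"

```text
time_s: 24.4
ee_pos: [529.2, 324.4, 56.6]
ee_rot: [-179.4, 0.1, 93.9]
force: [-12.1, -5.3, 4.0]
gripper_width: 45.1
gripper_force: 39.9
```

```bash
python3 -c "from h import *; here()"
```

```text
t 24.40 plate xyz [22.7  8.8 56.6] rpy [-1.7936e+02  1.4000e-01  9.3870e+01] yaw-err -0.07 w 45.1 g 39.9 F(plate) [-12.4  -4.5   4. ]
```

Contact with the fence is at about 10 N. I'll add a bit of push towards the stop to outweigh the fence drag.

>>> step_arm --pt "0 0 0 0.5 0 0 0.3" --pt "0 0 0 0.5 0 0 0.3" --pt "0 0 0 0.5 0 0 0.3" --pt "0 0 0 0.5 0 0 0.3" --pt "0 0 0 0 0 0 0.3" --pt "0 0 0 0 0 0 0.3" --pt "0 0 0 0 0 0 0.3" --pt "0 0 0 0 0 0 0.3"

```text
time_s: 25.4
ee_pos: [529.2, 324.5, 56.6]
ee_rot: [-179.3, 0.3, 93.9]
force: [-10.9, -11.3, 4.7]
gripper_width: 44.5
gripper_force: 39.9
```

Run:
```python
from h import *
here()
s=grab_frame("scene"); t=grab_frame("top"); np.save("pics/k.npy",[s,t],allow_pickle=True)
cv2.imwrite("pics/k.png",np.hstack([cv2.resize(s["image"][160:240,215:295],(480,480),interpolation=2),cv2.resize(t["image"][220:275,180:215],(305,480),interpolation=2)]))
```

```text
t 25.40 plate xyz [22.7  8.9 56.6] rpy [-179.33    0.32   93.89] yaw-err -0.04 w 44.5 g 39.9 F(plate) [-11.7 -10.5   4.7]
```

View pics/k.png

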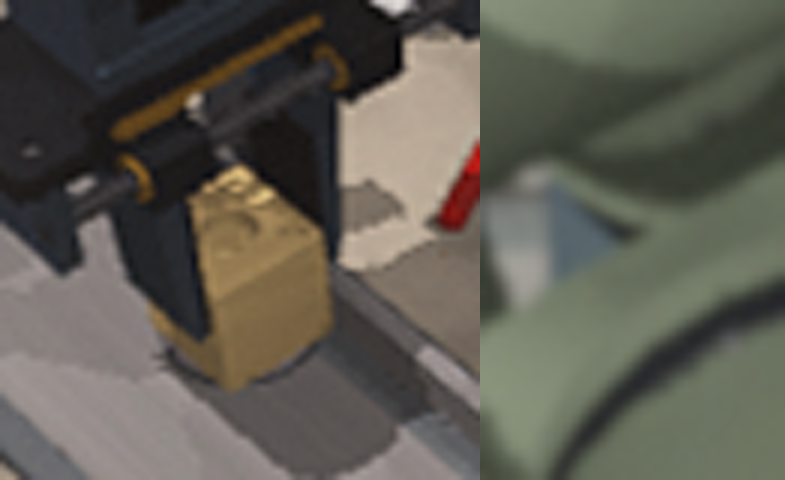

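The block stands flat on the pad, at about (250,340), hard against the fence and the stop. The forces are about 12 N and 10 N, and the stop has not shifted (the tool moved 0.1 mm under the added push). Handing in.

```bash
python3 -c "from h import *; print(job_done()); here()"
```

```text
the job is handed in; nothing more can be done
None
the job is handed in; nothing more can be done
```

I handed the job in at about 25 s: the stop clip is shut on the fence about 1 mm from the scribed line, and the brass block is held pressed against the fence (about 12 N) and the stop (about 10 N); no verdict came back.

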